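Dispense one chewable tablet into the blue dose tray

TASK

Set out one chewable tablet for the next patient: press the tablet dispenser's red plunger pad fully in once and let it spring all the way back, so that a single tablet comes out on the platform, then push that tablet sideways with the outside of the fingers until it drops into the blue dose tray, where it must lie flat. Pick nothing up, and leave the other patient's tablet in the yellow tray and the things round the dispenser where they are.

Things in the scene. Friction and masses are not known exactly. Their poses are not given: they have to be found in the camera images.
- dispenser: White tablet dispenser, fixed on the table. Origin on the table under the axis of its clear upright magazine; +x is the way tablets come out, +z up. In its frame: the magazine is 40 x 40 mm, 86 mm high with its cap (46 x 46 mm); the spring guide behind it reaches back to x = -46 mm, 45 mm high, 44 mm wide; in front is the platform, with a dose tray along each side (either colour on either side).
- plunger (a joint): Travel of the sprung plunger along the dispenser's +x: 0 = out, 0.050 m = fully in. Spring 3 N when out, 7 N fully in, damping 25 N per m/s; let go, it comes back by itself in about 1 s. A full stroke drives the lowest tablet out and leaves it on the platform (further out if pressed fast). As the plunger comes back the next tablet drops down: a second press would send out a second one.
- plunger_pad (a point): Centre of the outer face of the plunger's red pad (38 mm wide, 32 mm high, upright, facing the dispenser's -x), 28 mm above the table, 104 mm behind the magazine's axis while the plunger is out; it is pushed along the dispenser's +x and moves with the plunger. The space behind the pad is clear.
- platform (a point): Where the middle of a dispensed tablet comes to lie on the grey-topped platform, 22 mm above the table, 50 mm from the magazine's axis, mid-width. The platform runs from x = 20 to 94 mm and y = -44 to 44 mm in the dispenser's frame, open along both sides, with a lip 4 mm high across its far end (x = 91 to 95 mm).
- tablet_1: The lowest tablet in the magazine, the one to be dispensed: brown, round, flat, 30 mm across, 12 mm thick, 14 g or so. Origin at its centre, z along its axis.
- tablet_2: The second tablet in the magazine, same size (two more lie on it). It must stay in the magazine.
- set_tablet: The other patient's tablet, same size, lying in the yellow tray, so that its top stands 3.5 mm higher than the platform.
- blue_tray: Blue open dose tray, fixed beside the platform: 70 mm along its x, 60 mm along its y, 9.5 mm high, walls and floor 2.5 mm. Origin under its centre, 11 mm above the table, 75.5 mm sideways from the platform's middle; axes as the dispenser's. Rim 1.5 mm, floor 8.5 mm lower than the platform: a tablet pushed over the edge tips in, and leans there until pushed some 15 to 20 mm past it.
- yellow_tray: Yellow tray, same size and build, on the other side of the platform. The white base under both trays is 11 mm high and runs from y = -109 to 109 mm in the dispenser's frame.
- iodine: Bystander to be left alone: brown bottle with a light cap, 36 mm across, 75 mm high, loose on the table; origin at its underside.
- vitamin_b: Bystander to be left alone: small brown bottle with a grey cap, 28 mm across, 58 mm high, loose on the table; origin at its underside.
- probe_cover_box: Bystander to be left alone: white and green carton, 41 x 90 x 45 mm, loose on the table; origin at its underside.
- paste_syringe: Bystander to be left alone: orange and white paste syringe, 25 x 199 x 24 mm, loose on the table; origin at its underside.
- slide_box: Bystander to be left alone: beige carton, 60 x 90 x 32 mm, loose on the table; origin at its underside.

How it is judged:
By the outcome, as a careful person would: the job done as asked, in the order asked, and still so for the second after the job is handed in, with the robot touching nothing.
It also fails if it takes over 45 s, if anything falls off the work surface, if the arm or the gripper's body presses on something with over 40 N, if the wrist force passes 120 N, or if a joint passes its speed limit or range.

ROBOT

A 6-joint arm with a two-finger parallel gripper is mounted at the origin on a cart in front of the work surface, level with it; the furniture and walls round the work are solid. World frame = base frame: x ahead of the robot, y to its left, z up, the work surface at z = 0. Lengths are in mm, angles in rad, forces in N, time in s.
With the tool pointing down it reaches from about 300 to 775 mm from the base axis. Payload 14.6 kg.
Tool frame: the origin (TCP) lies at the very end of the fingers, on their centre line; the grasp point (between the pads) lies 19 mm behind it; z points along the fingers, y is the direction in which the jaws open and shut (so a half turn about z gives the same grasp; the last joint's range is limited). The gripper opens to 85 mm and grips with 20 to 120 N. Pads are 22 mm wide; open, the fingers measure 114 mm over their backs; the gripper's body (76 mm by 85 mm) begins 54 mm behind the grasp point. The pads swing forward as they close: fully open they stand 13 mm farther back than shut.
Start: joints at [-1.31, 0.3, 1.521, -0, 1.321, -0.067], TCP at [177.071, -520.706, 231.281] pointing down, gripper open.
Joint ranges: [-3.03, 3.03], [-0.79, 2.21], [0.23, 2.52], [-1.04, 4.18], [0, 3.07], [-2.55, 2.55]. Speed limits (rad/s): [2.22, 2.22, 2.57, 3.14, 3.14, 3.14].

INTERFACE

Orientations are given as a rotation vector (axis times angle).
In Python, from cell import r gives the robot as it stands. The module is installed in compiled form; this text tells all that it offers.
- The arm moves only by the shell command python3 -m inch 'ROWS' [FORCE]. ROWS is JSON, a list of rows, each a list of 5 numbers: the shift along the tool's x, y, z in cm, then the turn about the tool's z in degrees, then the opening, from -1 (shut) to 1 (fully open). In form: [[tx, ty, tz, roll, fingers], ...]. A call has 1 to 20 rows; each row shifts and turns the commanded pose from where the row before left it, along the tool's axes as they then stand; what a row does not reach is not made up. A row lasts 1/10 s, in which the tool goes at most 50 mm and 8.59 degrees, less where a joint would pass 70% of its speed; a pose out of reach is approached as far as the arm can. A call with a gripper value outside its range is refused whole. The fingers move at their own pace and stop on an object; FORCE is the grip in N (left out, the last holds). Time passes only in rows, so rows that do not move let the fingers close. It gives the time, the measured TCP pose, the force and the opening at its end, in the units of the state.
- r.observe(): the state, without advancing time (a new reading comes with each control period).
- r.snapshot(name): name is "scene" or "top" or "wrist"; returns (picture, depth): 480x640x3 uint8, red, green, blue; 480x640 float32, mm along the optical axis (not along the pixel's ray), 0 where there is no reading.
- r.camera_params(name): a dict with "mtx" (3x3 intrinsics, pixels), "distortion" ([k1, k2, p1, p2, k3] as OpenCV has them; the pictures are not rectified), "world_from_camera" (4x4, takes a point from camera to world coordinates); the wrist camera has in their place "tool_from_camera" (4x4, takes a point from camera to tool coordinates, whose origin is the TCP and whose axes are the flange's). Camera axes: x right, y up, looking along -z (the intrinsics and any distortion apply to the point x, -y, -z); pixel columns grow to the right and rows downward; lengths in mm; the calibration is good to about 2 mm. A picture is of the moment at which its call begins: read the wrist's pose just before it. camera_params takes no time and is no camera call.
- r.hand_in(): hands the job in, once; it reports no verdict.
The state is a dict: "time_s": time; "joint_pos": joint angles; "qd": joint speeds; "tau": joint torques, N m; "ee_pos": TCP position; "ee_rot": TCP orientation; "contact_force": force on the tool from outside, world axes, zero at the start; "wrist_torque": the same for the moment, N m; "width": opening from 0.0 (shut) to 1.0 (fully open).
Only numpy, scipy, OpenCV 4.12 (cv2) and the standard library are available. Lean on these libraries where they do the work, as an engineer would, in place of code of your own. Each camera call takes 0.05 s, during which the arm holds its last target. There are 200 camera calls.

## Working session

There is one attempt and no reset: what is moved stays moved. The work goes in short steps, Python scripts to look and compute and a shell command to move; the robot and the scene stay as the last step left them, time stands still between calls to the robot, and variables do not carry over. Pictures are saved under pics/ and viewed, about 8 in all and at most 12, crops included, and the job is handed in when it is done.

```bash
mkdir -p pics; cat > h.py <<'E'
from cell import r
import numpy as np, cv2
from scipy.spatial.transform import Rotation as R
def snap(n):
    s=r.observe(); p,d=r.snapshot(n); c=r.camera_params(n)
    if n=="wrist":
        T=np.eye(4);T[:3,:3]=R.from_rotvec(s['ee_rot']).as_matrix();T[:3,3]=s['ee_pos'];T=T@np.array(c['tool_from_camera'])
    else: T=np.array(c['world_from_camera'])
    return p,d,np.array(c['mtx']),np.array(c['distortion'],float),T
def ray(uv,K,D,T):
    q=cv2.undistortPoints(np.float64(uv).reshape(-1,1,2),K,D).reshape(-1,2)
    v=np.c_[q[:,0],-q[:,1],-np.ones(len(q))]@T[:3,:3].T
    return T[:3,3],v
def onz(uv,z,K,D,T):
    o,v=ray(uv,K,D,T); return o+v*((z-o[2])/v[:,2])[:,None]
def cloud(d,K,D,T):
    vv,uu=np.mgrid[0:480,0:640]; o,v=ray(np.c_[uu.ravel(),vv.ravel()],K,D,T)
    return (o+v*d.reshape(-1,1)).reshape(480,640,3)
def save(p,n): cv2.imwrite('pics/'+n+'.png',p[...,::-1])
E
python3 - <<'E'
from h import *
s=r.observe();print(s)
a=snap("scene");b=snap("top");save(a[0],'scene0');save(b[0],'top0')
np.savez('s0.npz',a0=a[0],a1=a[1],b0=b[0],b1=b[1])
print(a[2:],b[2:])
E
```

```text
{'time_s': 0.0, 'joint_pos': array([-1.30960919e+00,  3.00441777e-01,  1.52160213e+00,  7.25971153e-07,
        1.32067811e+00, -6.66388670e-02]), 'qd': array([ 6.27378481e-04,  1.61243922e-03,  6.87372314e-05,  1.87700654e-03,
        2.35282822e-04, -9.33442982e-04]), 'tau': array([ 2.61696485e-03, -5.43499553e+01, -3.61791623e+01,  2.67972524e-05,
        4.04391292e-03,  1.16906943e-06]), 'ee_pos': array([ 177.00800323, -520.48828833,  230.72848939]), 'ee_rot': array([-3.09837475e+00, -5.12461381e-01,  1.71131647e-04]), 'contact_force': array([-0.56160263, -0.02336944,  0.19923916]), 'wrist_torque': array([ 0.00651759,  0.04047475, -0.01239372]), 'width': 0.9980778387532595}
(array([[482.47759919,   0.        , 312.62734414],
       [  0.        , 482.47759919, 237.36609672],
       [  0.        ,   0.        ,   1.        ]]), array([0.00535786, 0.        , 0.        , 0.        , 0.        ]), array([[-8.12893587e-01,  3.96450574e-01, -4.26650862e-01,
         1.75016133e+02],
       [-5.82299303e-01, -5.38807243e-01,  6.08780976e-01,
         6.05958637e+02],
       [ 1.14689924e-02,  7.43312651e-01,  6.68845846e-01,
         6.91881703e+02],
       [ 0.00000000e+00,  0.00000000e+00,  0.00000000e+00,
         1.00000000e+00]])) (array([[555.78678948,   0.        , 316.81831181],
       [  0.        , 555.78678948, 234.05193661],
       [  0.        ,   0.        ,   1.        ]]), array([0.04846578, 0.        , 0.        , 0.        , 0.        ]), array([[-2.04038785e-02,  9.87223270e-01, -1.58031317e-01,
         3.54598479e+02],
       [-9.99774665e-01, -1.92211029e-02,  9.00935860e-03,
         4.29202627e+01],
       [ 5.85671227e-03,  1.58179533e-01,  9.87392999e-01,
         1.51141777e+03],
       [ 0.00000000e+00,  0.00000000e+00,  0.00000000e+00,
         1.00000000e+00]]))
```

View pics/scene0.png

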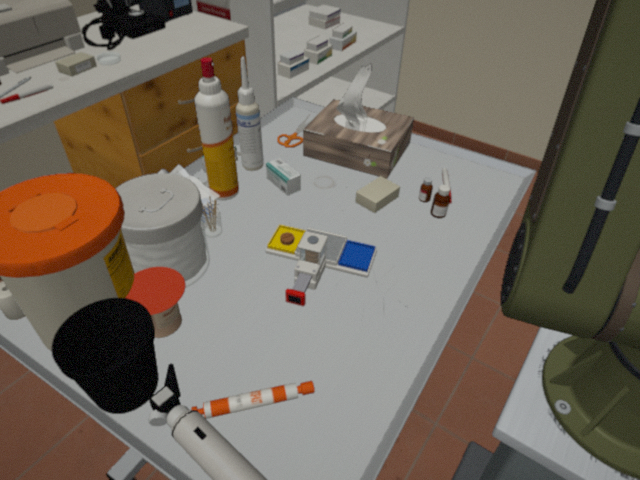

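View pics/top0.png

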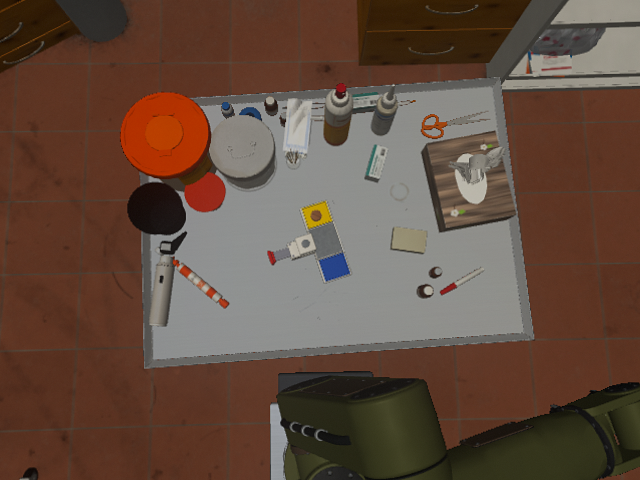

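The top view shows the dispenser mid-table: the red pad is near (271,257), the magazine near (305,243), the platform near (327,239), the blue tray near (334,266) and the yellow tray near (316,214). The syringe, cartons and bottles are clear of the working area. Next I measure with masks.

```bash
cat > m.py <<'E'
from h import *
def masks(p):
    h=cv2.cvtColor(p,cv2.COLOR_RGB2HSV);H,S,V=[h[...,i].astype(int) for i in range(3)]
    return dict(blue=(H>100)&(H<130)&(S>150)&(V>60),yellow=(H>20)&(H<33)&(S>150)&(V>100),red=((H<5)|(H>172))&(S>150)&(V>80))
def comp(m,near,minA=30):
    n,l,st,c=cv2.connectedComponentsWithStats(m.astype(np.uint8),connectivity=8)
    i=min([i for i in range(1,n) if st[i,4]>=minA],key=lambda i:np.hypot(*(c[i]-near)))
    k=(l==i); cn=max(cv2.findContours(k.astype(np.uint8),cv2.RETR_EXTERNAL,cv2.CHAIN_APPROX_NONE)[0],key=len)
    return k,cn,st[i,4],c[i]
E
python3 - <<'E'
from m import *
z=np.load('s0.npz')
for cam,pk,near in (("top",'b',dict(blue=(334,266),yellow=(316,214),red=(271,257))),("scene",'a',dict(blue=(357,255),yellow=(287,238),red=(295,297)))):
    c=r.camera_params(cam);K,D,T=np.array(c['mtx']),np.array(c['distortion']),np.array(c['world_from_camera'])
    M=masks(z[pk+'0']);P=cloud(z[pk+'1'],K,D,T);o={}
    for n in M:
        k,cn,A,ce=comp(M[n],near[n],15)
        if n!='red':
            w=onz(cn.reshape(-1,2),20.5,K,D,T)[:,:2].astype(np.float32)
            rect=cv2.minAreaRect(w);o[n]=np.array(rect[0]);print(cam,n,A,ce.round(1),[np.round(x,1) for x in rect])
        q=P[k];print('  depth med',np.median(q,0).round(1),'min',np.percentile(q,5,0).round(1),'max',np.percentile(q,95,0).round(1))
        if n=='red': print(' red on z28',onz(ce,28,K,D,T).round(1),A,ce)
    d=o['yellow']-o['blue'];mid=(o['yellow']+o['blue'])/2
    print('dist',np.linalg.norm(d),'mid',mid,'y-angle deg',np.degrees(np.arctan2(d[1],d[0])))
    print('table z',np.median(P[300:330,300:400,2] if cam=='top' else P[300:340,340:380,2]))
    p=z[pk+'0'];u,v=(305,240) if pk=='b' else (320,262)
    if pk=='b':save(cv2.resize(p[190:300,240:386],None,fx=5,fy=5,interpolation=2),'crop_b')
E
```

```text
top blue 521 [334.1 266.4] [array([503.7, -15.6]), array([57.1, 66.8]), np.float64(16.6)]
  depth med [504.9 -15.6  13.4] min [477.2 -45.1   8.1] max [530.6  14.6  20.6]
top yellow 442 [316.6 214.3] [array([647.6,  29. ]), array([58.8, 67.7]), np.float64(17.2)]
  depth med [650.2  27.2  13.9] min [620.   -2.5   8.6] max [677.4  60.6  22. ]
  depth med [530.9 152.1  41.5] min [517.  144.8  32.3] max [544.5 159.7  48. ]
 red on z28 [[532.3 152.7  28. ]] 60 [271.33333333 256.91666667]
dist 150.73663572649124 mid [575.65126038   6.71985435] y-angle deg 17.228056489830347
table z -0.7145498842812685
scene blue 724 [356.3 255.4] [array([502.4, -14.2]), array([57.8, 72.1]), np.float64(17.7)]
  depth med [504.  -17.3  15.3] min [475.7 -49.   13.1] max [531.8  16.8  21.4]
scene yellow 529 [285.6 239. ] [array([645.8,  30.2]), array([57.5, 73.4]), np.float64(17.0)]
  depth med [648.2  31.8  15.5] min [619.8  -6.3  13.2] max [677.1  63.4  22.4]
  depth med [525.1 154.6  42.8] min [512.2 148.8  22.9] max [542.  162.   46.4]
 red on z28 [[532.5 146.7  28. ]] 143 [295.67132867 294.78321678]
dist 150.1030546535295 mid [574.07110596   8.02971554] y-angle deg 17.207958774175026
table z 1.1072193469597664
```

View pics/crop_b.png

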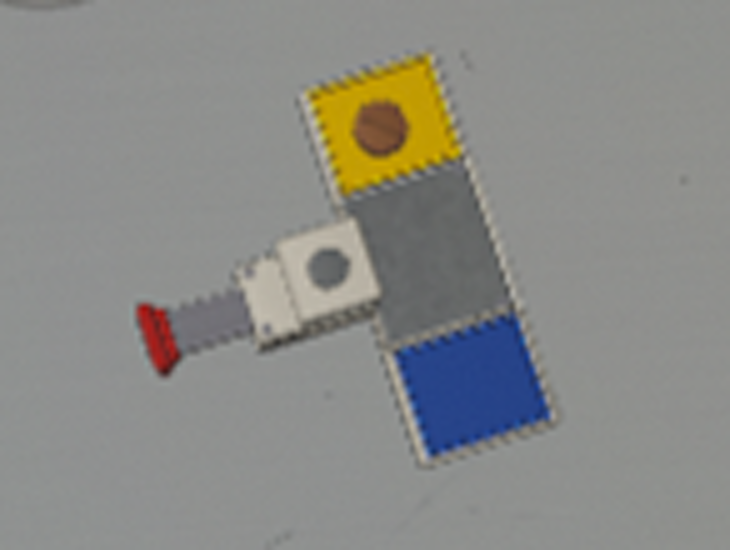

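The crop shows yellow at +y and blue at -y in the dispenser frame. Both views agree on the axis: y points 17.2° in world, and the platform is near (575, 7). The tool's x axis already lies along dispenser +y, and its y axis along +x. I'll move above the spot behind the pad, closing the fingers on the way.

```bash
python3 -m inch '[[1,-1,0,0,-1],[2,-2,0,0,-1],[2.8,-2.8,0,0,-1],[2.8,-2.8,0,0,-1],[2.8,-2.8,0,0,-1],[2.8,-2.8,0,0,-1],[2.8,-2.8,0,0,-1],[2.8,-2.8,0,0,-1],[2.8,-2.8,0,0,-1],[2.8,-2.8,0,0,-1],[2.8,-2.8,0,0,-1],[2.8,-2.8,0,0,-1],[2.8,-2.8,0,0,-1],[2.8,-2.8,0,0,-1],[2.8,-2.8,0,0,-1],[2.8,-2.8,0,0,-1],[2.8,-2.8,0,0,-1],[2.8,-2.8,0,0,-1],[2.8,-2.8,0,0,-1],[2,-2,0,0,-1]]'
python3 - <<'E'
from h import *
s=r.observe();print(s);a=snap('wrist');save(a[0],'w0');np.savez('w0.npz',p=a[0],d=a[1],K=a[2],D=a[3],T=a[4]);print(a[4])
E
```

```text
time_s: 2.1
ee_pos: [505.5, 149.2, 231.0]
ee_rot: [-3.099, -0.515, 0.001]
contact_force: [0.8, -0.9, -0.3]
width: -0.004
{'time_s': 2.1, 'joint_pos': array([2.17467338e-01, 2.49235173e-01, 1.58609449e+00, 1.95615278e-04,
       1.30664838e+00, 1.45906815e+00]), 'qd': array([ 0.41359951,  0.40562993, -0.49942235, -0.00321736,  0.094554  ,
        0.412742  ]), 'tau': array([ -1.35501344, -54.00724769, -33.34596276,   0.12584084,
        -0.20268533,  -0.52578298]), 'ee_pos': array([505.48953225, 149.22395507, 231.01269763]), 'ee_rot': array([-3.09897915e+00, -5.14660595e-01,  6.20166636e-04]), 'contact_force': array([ 0.82791842, -0.93893203, -0.27381753]), 'wrist_torque': array([-0.01961537, -0.03888746, -0.0073475 ]), 'width': -0.0037699915054104057}
[[ 3.23565364e-01  8.97118202e-01  3.00806229e-01  5.82021509e+02]
 [-9.46205819e-01  3.06798224e-01  1.02807575e-01  1.75319968e+02]
 [-5.62695742e-05 -3.17889575e-01  9.48127742e-01  3.73692090e+02]
 [ 0.00000000e+00  0.00000000e+00  0.00000000e+00  1.00000000e+00]]
```

View pics/w0.png

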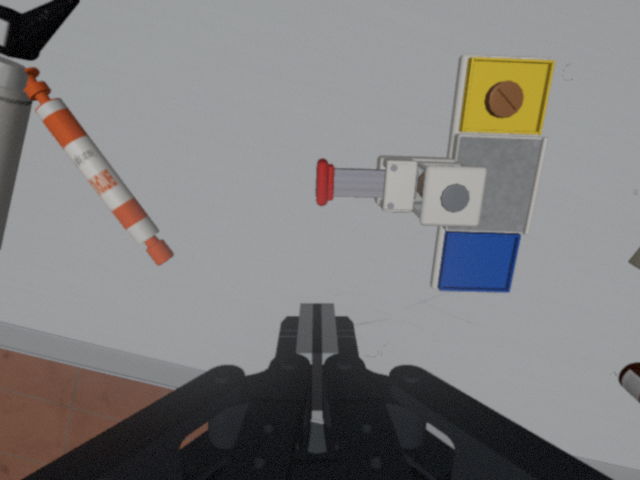

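The wrist view shows the whole dispenser, with the pad near (324,182), the platform near (498,185), the blue tray near (478,262) and the syringe well to the left. The arm was still settling, so I'll retake it and measure.

```bash
python3 -m inch '[[0,0,0,0,-1],[0,0,0,0,-1],[0,0,0,0,-1]]'
cat > w.py <<'E'
from m import *
def disp(near):
    p,d,K,D,T=snap('wrist');M=masks(p);P=cloud(d,K,D,T);o={}
    for n in ('blue','yellow'):
        k,cn,A,ce=comp(M[n],near[n],200);w=onz(cn.reshape(-1,2),20.5,K,D,T)[:,:2].astype(np.float32)
        rc=cv2.minAreaRect(w);o[n]=np.array(rc[0]);print(n,ce.round(),[np.round(x,1) for x in rc])
    k,cn,A,ce=comp(M['red'],near['red'],100);pts=P[k]
    v=o['yellow']-o['blue'];L=np.linalg.norm(v);ey=v/L;ex=np.array([ey[1],-ey[0]]);mid=(o['yellow']+o['blue'])/2
    O=mid-50*ex;print('L',L,'yaw ey',np.degrees(np.arctan2(ey[1],ey[0])),'O',O)
    q=(pts[:,:2]-O)@np.c_[ex,ey];print('pad x pct',np.percentile(q[:,0],[2,20,50,80,98]).round(1),'y',np.percentile(q[:,1],[2,98]).round(1),'z',np.percentile(pts[:,2],[2,98]).round(1))
    Q=(P[...,:2]-O)@np.c_[ex,ey];Z=P[...,2]
    f=lambda x0,x1,y0,y1:np.median(Z[(Q[...,0]>x0)&(Q[...,0]<x1)&(Q[...,1]>y0)&(Q[...,1]<y1)&(d>0)])
    print('platform z',f(40,80,-35,35),'cap',f(-12,12,-15,15),'table',f(-100,-60,-100,-60))
    s=r.observe();t=s['ee_pos'];Rm=R.from_rotvec(s['ee_rot']).as_matrix()
    print('tcp disp',(t[:2]-O)@np.c_[ex,ey],t,'tool x yaw',np.degrees(np.arctan2(Rm[1,0],Rm[0,0])),'F',s['contact_force'])
    return p,d,K,D,T,O,ex,ey,P,Q
E
python3 - <<'E'
from w import *
p,d,K,D,T,O,ex,ey,P,Q=disp(dict(blue=(478,262),yellow=(508,95),red=(324,182)))
# finger geometry seen in tool frame near tips
s=r.observe();Rm=R.from_rotvec(s['ee_rot']).as_matrix();t=(P-s['ee_pos'])@Rm
for z0 in (-4,-12,-20,-30):
    m=(abs(t[...,2]-z0)<3)&(abs(t[...,0])<60)&(abs(t[...,1])<60)&(d>0);q=t[m]
    if len(q): print(z0,len(q),q.min(0).round(1),q.max(0).round(1))
E
```

```text
time_s: 2.45
ee_pos: [505.3, 146.0, 231.4]
ee_rot: [3.1, 0.511, 0.0]
contact_force: [-0.1, -0.6, -0.4]
width: 0.0
blue [476. 259.] [array([503.3, -15.8]), array([59. , 69.8]), np.float64(17.0)]
yellow [502.  92.] [array([646.4,  28.7]), array([58.2, 70.9]), np.float64(17.2)]
L 149.83653885461433 yaw ey 17.286193316415865 O [559.98159693  54.2212892 ]
pad x pct [-106.8 -104.6 -101.2  -97.1  -94.4] y [-15.2  18.2] z [36.8 45.5]
platform z 22.519164788154683 cap 83.385402861535 table -0.2246554782976773
tcp disp [-103.81256914  -24.88155363] [505.37651805 145.9514728  231.49665092] tool x yaw 18.725740634974617 F [ 0.03401029 -0.07940049  0.30892644]
-4 139 [  5.2 -11.5  -7. ] [10.8 11.7 -3.4]
-12 545 [  5.2 -13.6 -15. ] [10.8 13.4 -9. ]
-20 643 [  5.  -13.7 -23. ] [ 10.9  13.5 -17. ]
-30 732 [  5.1 -13.7 -33. ] [ 11.4  13.5 -27. ]
```

The measurements match the given sizes: L is 149.8 against 151, platform z 22.5, cap top 83–86 and pad face near -105. I take the dispenser origin as (560, 54.2), yaw 17.29°. The TCP is at dispenser (-103.8, -24.9), and I want (-130, 0) at z 24.

```bash
python3 -m inch '[[0,0,0,1.4,-1],[1.3,-1.3,0,0,-1],[1.2,-1.3,0,0,-1],[0,0,1.5,0,-1],[0,0,2.7,0,-1],[0,0,3,0,-1],[0,0,3,0,-1],[0,0,3,0,-1],[0,0,3,0,-1],[0,0,2.5,0,-1],[0,0,1.4,0,-1],[0,0,0.6,0,-1],[0,0,0,0,-1],[0,0,0,0,-1]]'
cat > st.py <<'E'
from h import *
O=np.array([560,54.2]);a=np.radians(17.29);ey=np.array([np.cos(a),np.sin(a)]);ex=np.array([ey[1],-ey[0]])
s=r.observe();t=s['ee_pos'];Rm=R.from_rotvec(s['ee_rot']).as_matrix();F=s['contact_force']
print('t',s['time_s'],'disp',((t[:2]-O)@np.c_[ex,ey]).round(1),'z',t[2].round(1),'yaw',np.degrees(np.arctan2(Rm[1,0],Rm[0,0])).round(2),'F ex,ey,z',F[:2]@ex,F[:2]@ey,F[2])
E
python3 st.py
```

```text
time_s: 3.9
ee_pos: [522.4, 179.0, 25.4]
ee_rot: [-3.105, -0.474, -0.003]
contact_force: [0.1, 0.1, 0.6]
width: 0.001
t 3.9 disp [-130.4    1.2] z 25.4 yaw 17.36 F ex,ey,z -0.05816251091016928 0.1349169543950259 0.5937057368824944
```

```bash
python3 -m inch '[[0,0.5,0,0,-1],[0,0.5,0,0,-1],[0,0.4,0,0,-1],[0,0.5,0,0,-1],[0,0.5,0,0,-1],[0,0.5,0,0,-1],[0,0.5,0,0,-1],[0,0.5,0,0,-1],[0,0.5,0,0,-1],[0,0.5,0,0,-1],[0,0.5,0,0,-1],[0,0.4,0,0,-1],[0,0,0,0,-1],[0,0,0,0,-1]]'; python3 st.py
```

```text
time_s: 5.3
ee_pos: [539.4, 123.7, 25.0]
ee_rot: [-3.105, -0.474, -0.001]
contact_force: [-2.1, 6.1, 6.6]
width: -0.002
t 5.3 disp [-72.5   1. ] z 25.0 yaw 17.36 F ex,ey,z -6.434421376228348 -0.21420242997668013 6.620009022621188
```

```bash
python3 -m inch '[[0,0.2,0,0,-1],[0,0.2,0,0,-1],[0,0,0,0,-1],[0,0,0,0,-1]]'; python3 st.py;  python3 -m inch '[[0,0.15,0,0,-1],[0,0,0,0,-1],[0,0,0,0,-1]]'; python3 st.py
```

```text
time_s: 5.7
ee_pos: [539.8, 122.5, 25.1]
ee_rot: [-3.102, -0.475, -0.0]
contact_force: [-9.3, 26.7, 9.3]
width: 0.004
t 5.7 disp [-71.2   1. ] z 25.1 yaw 17.41 F ex,ey,z -28.28151844911862 -0.9648081190516237 9.262710266435695
time_s: 6.0
ee_pos: [539.8, 122.2, 25.1]
ee_rot: [-3.1, -0.475, 0.0]
contact_force: [-12.2, 38.0, 10.6]
width: -0.007
t 6.0 disp [-71.   1.] z 25.1 yaw 17.43 F ex,ey,z -39.873251703198804 -0.32527259873944125 10.638129882151734
```

```bash
python3 - <<'E'
from h import *
p,d,K,D,T=snap('wrist');q,_,_,_,_=snap('scene')
c=cv2.resize(q[215:315,245:395],(640,427),interpolation=2)
save(np.vstack([cv2.resize(p,(480,360)),cv2.resize(c,(480,240))]),'pressed')
E
```

```text
(no output)
```

View pics/pressed.png

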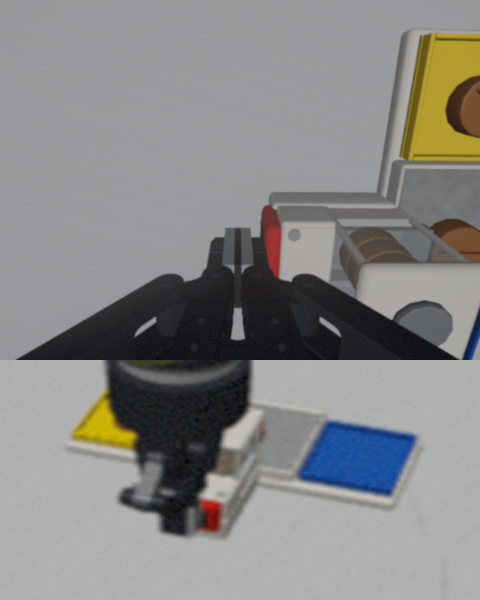

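The picture shows the pad flush against the spring guide and a brown tablet out in front of the magazine, so this is the end stop. I'll release and let the plunger return before rising.

```bash
python3 -m inch '[[0,-0.4,0,0,-1],[0,-0.8,0,0,-1],[0,-1,0,0,-1],[0,-1,0,0,-1],[0,-1,0,0,-1],[0,-1,0,0,-1],[0,-1,0,0,-1],[0,-0.7,0,0,-1],[0,0,0,0,-1],[0,0,0,0,-1],[0,0,0,0,-1],[0,0,-1,0,-1],[0,0,-2.5,0,-1],[0,0,-3.5,0,-1],[0,0,-3.5,0,-1],[0,0,-3.5,0,-1],[0,0,-3,0,-1],[0,0,-2,0,-1],[0,0,0,0,-1],[0,0,0,0,-1]]'; python3 - <<'E'
from w import *
p,d,K,D,T,O,ex,ey,P,Q=disp(dict(blue=(490,370),yellow=(520,180),red=(324,200)))
save(p,'w1')
h=cv2.cvtColor(p,cv2.COLOR_RGB2HSV).astype(int)
br=((h[...,0]<18)&(h[...,1]>80)&(h[...,2]>40)&(h[...,2]<220)&(Q[...,0]>15)&(Q[...,0]<95)&(abs(Q[...,1])<44)).astype(np.uint8)
n,l,st,c=cv2.connectedComponentsWithStats(br)
for i in range(1,n):
    if st[i,4]>40:
        cn=max(cv2.findContours((l==i).astype(np.uint8),0,1)[0],key=len).reshape(-1,2)
        w=(onz(cn,34,K,D,T)[:,:2]-O)@np.c_[ex,ey]
        print(st[i,4],c[i],'z34 circle',cv2.minEnclosingCircle(w.astype(np.float32)),'z',np.median(P[...,2][l==i]))
E
```

```text
time_s: 8.1
ee_pos: [520.0, 183.9, 214.4]
ee_rot: [-3.106, -0.474, -0.001]
contact_force: [0.2, 0.5, -1.4]
width: -0.001
blue [514. 288.] [array([503.1, -15.5]), array([57.8, 70.8]), np.float64(17.3)]
yellow [542. 120.] [array([646.3,  29.3]), array([58.4, 72.1]), np.float64(17.4)]
L 150.0276938828375 yaw ey 17.351803276163245 O [559.77433414  54.64335835]
pad x pct [-107.  -104.9 -101.6  -96.9  -94.3] y [-14.4  18.5] z [36.7 45.4]
platform z 22.774967908431137 cap 83.4060217935668 table -0.1532669562770934
tcp disp [-135.3006684     0.41300742] [519.81674715 183.9098764  213.62222635] tool x yaw 17.365011714144266 F [-0.03902912 -0.66443801 -0.86466679]
460 [535.66304348 213.70652174] z34 circle ((44.46707534790039, 1.3450748920440674), 15.741286277770996) z 34.1009965425643
```

View pics/w1.png

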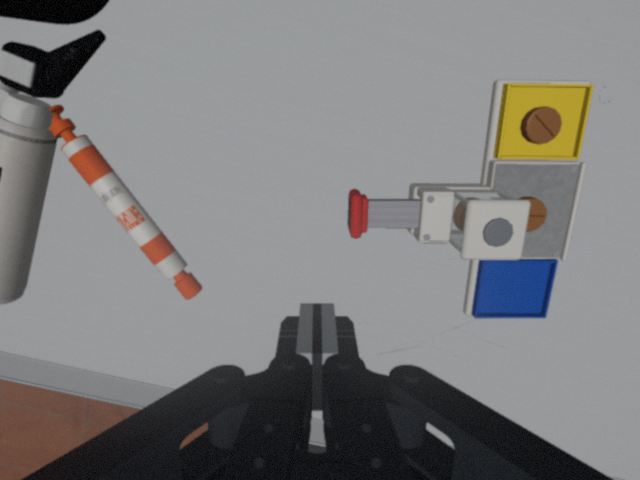

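The plunger is fully out again (pad at -105). One tablet lies on the platform at about (535,214), partly hidden by the cap. I'll move beside it for a clear view.

```bash
python3 -m inch '[[0,1,0,0,-1],[-0.5,2.5,0,0,-1],[-1,3,0,0,-1],[-1,3,0,0,-1],[-1,3,0,0,-1],[-0.5,3,0,0,-1],[0,2,0,0,-1],[0,1,0,0,-1],[0,0,0,0,-1],[0,0,0,0,-1],[0,0,0,0,-1]]'; python3 - <<'E'
from w import *
p,d,K,D,T,O,ex,ey,P,Q=disp(dict(blue=(320,280),yellow=(320,110),red=(100,200)))
save(p,'w2')
h=cv2.cvtColor(p,cv2.COLOR_RGB2HSV).astype(int)
br=((h[...,0]<18)&(h[...,1]>80)&(h[...,2]>40)&(h[...,2]<220)&(Q[...,0]>15)&(Q[...,0]<95)&(Q[...,1]<105)&(Q[...,1]>-44)).astype(np.uint8)
n,l,st,c=cv2.connectedComponentsWithStats(br)
for i in range(1,n):
    if st[i,4]>40:
        cn=max(cv2.findContours((l==i).astype(np.uint8),0,1)[0],key=len).reshape(-1,2)
        zz=np.median(P[...,2][l==i])
        w=(onz(cn,zz,K,D,T)[:,:2]-O)@np.c_[ex,ey]
        print(st[i,4],c[i],'circle',cv2.minEnclosingCircle(w.astype(np.float32)),'z',zz)
E
```

```text
time_s: 9.25
ee_pos: [537.1, -3.5, 214.1]
ee_rot: [-3.105, -0.476, 0.0]
contact_force: [0.1, -0.7, 0.1]
width: 0.001
blue [321. 246.] [array([504.7, -17.2]), array([55.3, 66.6]), np.float64(17.4)]
yellow [322.  66.] [array([646.7,  27.1]), array([57.4, 68. ]), np.float64(17.5)]
L 148.75058543980117 yaw ey 17.338758846114057 O [560.83605744  52.67285987]
pad x pct [-107.1 -104.5 -101.5  -97.7  -95.2] y [-15.2  16.7] z [35.9 45. ]
platform z 269.32561284380387 cap 82.93200797815396 table -0.2439075981851886
tcp disp [ 46.57282171 -39.39245576] [537.11328152  -3.52343179 214.23363691] tool x yaw 17.4447439234651 F [ 0.4173541  -0.32163594  0.15391063]
1108 [317.62725632  70.83303249] circle ((47.119415283203125, 72.07484436035156), 14.048086166381836) z 25.655354287996715
983 [312.95930824 166.59816887] circle ((43.338809967041016, -0.49911823868751526), 14.437161445617676) z 34.10269249342076
```

View pics/w2.png

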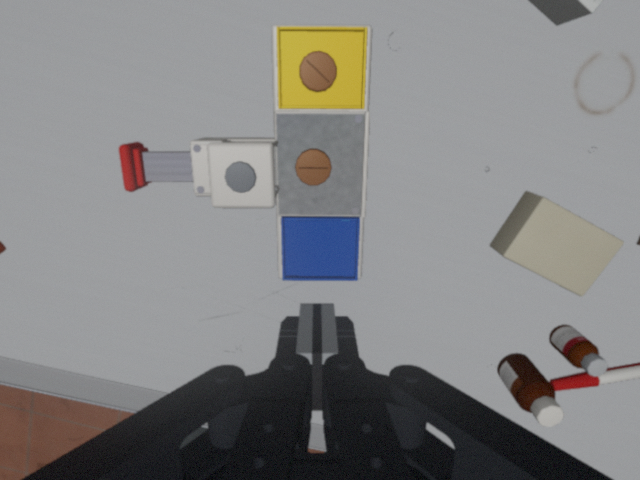

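The view shows one tablet on the platform at (313,167), the other in the yellow tray at (318,71), an empty blue tray, and the pad out. I'll check how wide the gripper is at the height of the cap before pushing next to it.

```bash
python3 - <<'E'
from h import *
p,d,K,D,T=snap('wrist');P=cloud(d,K,D,T)
s=r.observe();Rm=R.from_rotvec(s['ee_rot']).as_matrix();t=(P-s['ee_pos'])@Rm
for z0 in range(-80,0,8):
    m=(abs(t[...,2]-z0)<4)&(abs(t[...,0])<60)&(abs(t[...,1])<80)&(d>0);q=t[m]
    if len(q): print(z0,len(q),q.min(0).round(1),q.max(0).round(1))
E
```

```text
-80 11302 [  2.6 -60.  -84. ] [ 18.1  59.7 -76. ]
-72 10325 [ -5.2 -53.6 -76. ] [ 17.9  53.7 -68. ]
-64 6629 [-11.4 -48.  -68. ] [ 17.4  47.7 -60. ]
-56 9224 [-13.1 -40.9 -60. ] [ 13.6  40.7 -52. ]
-48 4102 [-13.7 -35.1 -52. ] [ 13.6  35.3 -44. ]
-40 1518 [-11.6 -21.5 -44. ] [ 13.1  21.4 -36. ]
-32 832 [  5.2 -13.7 -36. ] [ 11.2  13.6 -28. ]
-24 941 [  5.  -13.7 -28. ] [ 11.1  13.6 -20. ]
-16 821 [  4.9 -13.7 -20. ] [ 11.1  13.5 -12. ]
-8 537 [  5.3 -13.4 -12. ] [11.1 13.3 -4.2]
```

Important finding: behind the fingertips, the linkage spreads ±45 mm along the jaw axis at cap height. For the push I must turn the tool 90°, so that the thin side faces the magazine. It also makes me doubt the earlier press: the stop may have been the linkage meeting the cap. I'll look closely at the pressed picture.

```bash
python3 - <<'E'
import cv2,numpy as np
p=cv2.imread('pics/pressed.png')
a=cv2.resize(p[180:360,180:480],(780,468),interpolation=2);cv2.imwrite('pics/pz.png',a)
E
```

```text
(no output)
```

View pics/pz.png

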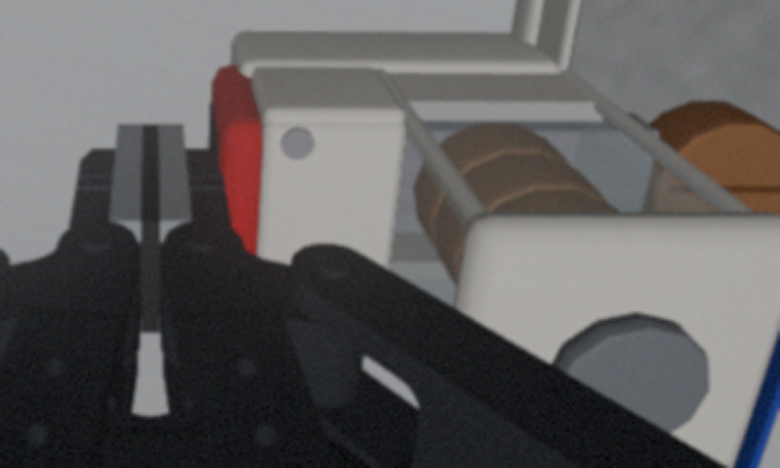

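The red pad sits right up against the guide and the arms pass above the cap. I'll quantify this by casting the pad and guide edges from that picture.

```bash
python3 - <<'E'
from h import *
c=r.camera_params('wrist');K,D=np.array(c['mtx']),np.array(c['distortion'],float)
O=np.array([560,54.2]);a=np.radians(17.29);ey=np.array([np.cos(a),np.sin(a)]);ex=np.array([ey[1],-ey[0]])
def pose(pos,rv):
    T=np.eye(4);T[:3,:3]=R.from_rotvec(rv).as_matrix();T[:3,3]=pos;return T@np.array(c['tool_from_camera'])
T=pose([539.8,122.2,25.1],[-3.1,-.475,0])
uv=np.array([[215,75],[213,150],[235,68],[252,72],[262,115],[400,108],[470,215],[780,215]],float)
uv=np.c_[(uv[:,0]/2.6+180)/.75,(uv[:,1]/2.6+180)/.75]
for n,i,z in (('red outer top',0,44),('red outer low',1,40),('red mid top',2,44),('guide back far',3,45),('guide back',4,45),('guide front',5,45),('cap back corner',6,86)):
    print(n,((onz(uv[i],z,K,D,T)[0,:2]-O)@np.c_[ex,ey]).round(1))
# rest picture w1 (T from pose then)
p=cv2.imread('pics/w1.png')[...,::-1];T1=pose([519.82,183.91,213.62],[-3.106,-.474,-.001])
h=cv2.cvtColor(np.ascontiguousarray(p),cv2.COLOR_RGB2HSV).astype(int);row=214
m=((h[...,0]<6)|(h[...,0]>172))&(h[...,1]>150)&(h[...,2]>60);m[:, :330]=0;m[:,400:]=0
v,u=np.where(m);print('red u,v',u.min(),u.max(),v.min(),v.max())
for rr in (195,205,214,225,233):
    k=u[v==rr]
    if len(k): print(rr,((onz([[k.min(),rr],[k.max(),rr]],44,K,D,T1)[:,:2]-O)@np.c_[ex,ey]).round(1).tolist())
print('guide back w1',((onz([[419,214]],45,K,D,T1)[:,:2]-O)@np.c_[ex,ey]).round(1),'cap L/R',((onz([[463,230],[529,230]],86,K,D,T1)[:,:2]-O)@np.c_[ex,ey]).round(1))
E
```

```text
red outer top [-59.4  28.1]
red outer low [-58.9  11.1]
red mid top [-55.9  29.4]
guide back far [-53.1  29.1]
guide back [-50.9  20.9]
guide front [-26.7  22.3]
cap back corner [-31.   27.6]
red u,v 351 367 191 236
195 [[-107.3, 18.4], [-101.7, 18.4]]
205 [[-107.1, 10.2], [-95.7, 10.2]]
214 [[-107.7, 2.7], [-95.4, 2.7]]
225 [[-107.4, -6.6], [-95.9, -6.6]]
233 [[-106.4, -13.5], [-100.6, -13.5]]
guide back w1 [[-52.5   3. ]] cap L/R [[-30.9   1.6]
 [ 16.9   1.7]]
```

The cap (-31..17) and the guide back (-52) show that my frame's x is about 6 mm too far forward, because the trays sit at the platform's mid-length, x≈57. Corrected, the pressed pad is at about -53 after a stroke of about 48 mm on a hard stop, and the tablet is at about 50. Those fit a full press.

Now I turn the tool 90° and move to the yellow side of the tablet, still high.

```bash
python3 -m inch '[[0,0,0,-7.5,-1],[0,0,0,-7.5,-1],[0,0,0,-7.5,-1],[0,0,0,-7.5,-1],[0,0,0,-7.5,-1],[0,0,0,-7.5,-1],[0,0,0,-7.5,-1],[0,0,0,-7.5,-1],[0,0,0,-7.5,-1],[0,0,0,-7.5,-1],[0,0,0,-7.5,-1],[0,0,0,-7.5,-1],[0,1.5,0,0,-1],[0,2.5,0,0,-1],[0,2.5,0,0,-1],[0,1,0,0,-1],[0,0,0,0,-1],[0,0,0,0,-1]]'; python3 st.py
```

```text
time_s: 11.15
ee_pos: [608.4, 18.4, 214.1]
ee_rot: [-1.859, -2.532, 0.0]
contact_force: [-0.5, -0.1, -0.4]
width: -0.001
t 11.15 disp [48.6 35.6] z 214.1 yaw 107.42 F ex,ey,z -0.07966645212081962 -0.47462177140554745 -0.38278830356027266
```

```bash
python3 -m inch '[[0.2,0,1.5,0,-1],[0,0,2.5,0,-1],[0,0,3,0,-1],[0,0,3,0,-1],[0,0,3,0,-1],[0,0,2.5,0,-1],[0,0,1.5,0,-1],[0,0,1,0,-1],[0,0,0.4,0,-1],[0,0,0.2,0,-1],[0,0,0,0,-1],[0,0,0,0,-1]]'; python3 st.py; python3 - <<'E'
from h import *
p,d,K,D,T=snap('wrist');q=snap('scene')[0]
save(np.vstack([cv2.resize(p,(480,360)),cv2.resize(q[215:315,245:395],(480,240),interpolation=2)]),'pre')
E
```

```text
time_s: 12.35
ee_pos: [608.6, 20.0, 29.1]
ee_rot: [1.86, 2.531, 0.001]
contact_force: [0.6, 0.4, -0.0]
width: 0.0
t 12.35 disp [47.1 36.2] z 29.1 yaw 107.38 F ex,ey,z -0.2037041775294587 0.6398504700998747 -0.036722077874696335
```

View pics/pre.png

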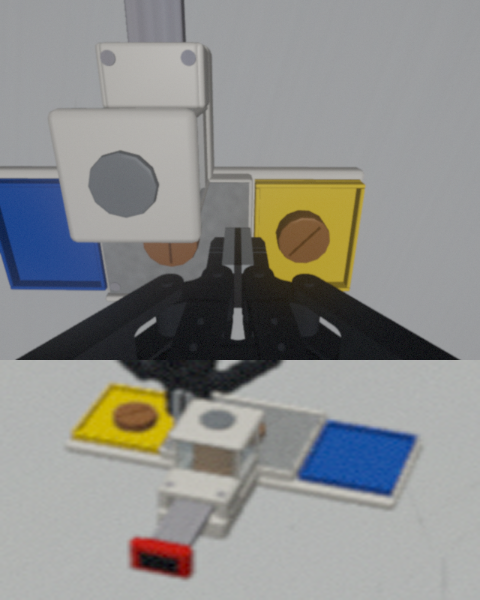

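The fingers stand between the platform tablet, near (172,250), and the set tablet, clear of both and of the cap. I'll lower 3 mm and push toward blue.

```bash
python3 -m inch '[[0,0,0.3,0,-1],[0,-0.4,0,0,-1],[0,-0.5,0,0,-1],[0,-0.5,0,0,-1],[0,-0.5,0,0,-1],[0,-0.5,0,0,-1],[0,-0.5,0,0,-1],[0,-0.5,0,0,-1],[0,-0.5,0,0,-1],[0,-0.5,0,0,-1],[0,-0.5,0,0,-1],[0,-0.4,0,0,-1],[0,-0.4,0,0,-1],[0,-0.4,0,0,-1],[0,-0.4,0,0,-1],[0,-0.4,0,0,-1],[0,-0.4,0,0,-1]]'; python3 st.py;python3 -m inch '[[0,-0.3,0,0,-1],[0,-0.3,0,0,-1],[0,0,0,0,-1],[0,0,0,0,-1]]'; python3 st.py; python3 - <<'E'
from h import *
p,d,K,D,T=snap('wrist');q=snap('scene')[0]
save(np.vstack([cv2.resize(p,(480,360)),cv2.resize(q[215:315,245:395],(480,240),interpolation=2)]),'push')
E
```

```text
time_s: 14.15
ee_pos: [538.1, -1.9, 25.1]
ee_rot: [-1.86, -2.531, 0.0]
contact_force: [0.1, 0.2, -0.0]
width: 0.001
t 14.15 disp [ 47.1 -37.6] z 25.1 yaw 107.38 F ex,ey,z -0.12392901047688583 0.18109253949400236 -0.023634873251196148
time_s: 14.55
ee_pos: [532.9, -3.6, 25.3]
ee_rot: [1.86, 2.532, 0.0]
contact_force: [0.3, 0.2, 0.0]
width: -0.001
t 14.55 disp [ 47.2 -43.1] z 25.3 yaw 107.38 F ex,ey,z -0.09626162958632403 0.3435739778026379 0.014333611931917564
```

View pics/push.png

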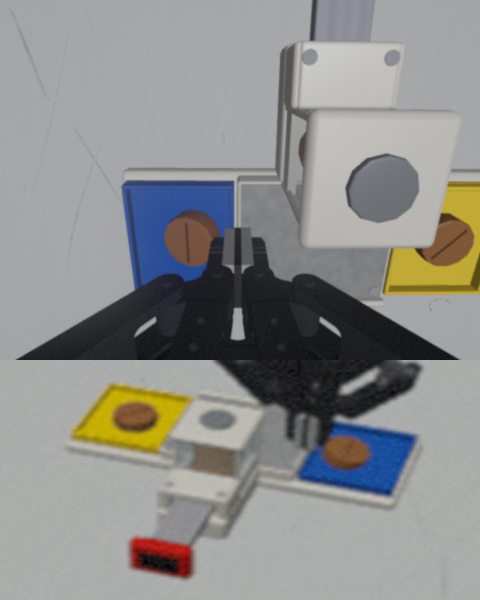

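The tablet is in the blue tray at (192,238) and looks flat. I'll back off, rise and check its tilt with depth.

```bash
python3 -m inch '[[0,0.6,0,0,-1],[0,1,0,0,-1],[0,0.5,0,0,-1],[0,0,-1,0,-1],[0,0,-2.5,0,-1],[0,0,-3,0,-1],[0,0,-3.5,0,-1],[0,0,-3.5,0,-1],[0,0,-3,0,-1],[-1,0,-2,0,-1],[-2.5,0,0,0,-1],[-3,0,0,0,-1],[-2.5,0,0,0,-1],[-1,0,0,0,-1],[0,0,0,0,-1],[0,0,0,0,-1],[0,0,0,0,-1]]'; python3 st.py; python3 - <<'E'
from h import *
p,d,K,D,T=snap('wrist');P=cloud(d,K,D,T)
O=np.array([560,54.2]);a=np.radians(17.29);ey=np.array([np.cos(a),np.sin(a)]);ex=np.array([ey[1],-ey[0]])
Q=(P[...,:2]-O)@np.c_[ex,ey];h=cv2.cvtColor(p,cv2.COLOR_RGB2HSV).astype(int)
br=((h[...,0]<18)&(h[...,1]>80)&(h[...,2]>40)&(h[...,2]<220)&(Q[...,0]>15)&(Q[...,0]<95)&(abs(Q[...,1])<110)).astype(np.uint8)
n,l,st,c=cv2.connectedComponentsWithStats(br)
for i in range(1,n):
    if st[i,4]>40:
        k=(l==i);q=P[k];t=q[:,2]>np.percentile(q[:,2],25)-1;A=np.c_[q[t][:,:2]-q[:,:2].mean(0),np.ones(t.sum())]
        f=np.linalg.lstsq(A,q[t][:,2],rcond=None)[0]
        print(st[i,4],c[i].round(),'disp',np.median(Q[k],0).round(1),'z',np.percentile(q[:,2],[5,25,50,75,95]).round(1),'tilt deg',np.degrees(np.arctan(np.hypot(*f[:2]))).round(1))
b=snap('top')[0];z=np.load('s0.npz')['b0']
df=cv2.absdiff(b,z).max(2);df[330:]=0;print('top diff px boxes')
n,l,st,c=cv2.connectedComponentsWithStats((cv2.medianBlur(df,3)>50).astype(np.uint8))
print([st[i].tolist() for i in range(1,n) if st[i,4]>12])
save(p,'final')
E
```

```text
time_s: 16.35
ee_pos: [582.6, -91.8, 210.5]
ee_rot: [-1.859, -2.532, -0.0]
contact_force: [-0.8, -0.5, -0.3]
width: 0.001
t 16.35 disp [146.1 -21.8] z 210.5 yaw 107.44 F ex,ey,z 0.21415343484769858 -0.8801629284779694 -0.3357510847855517
1098 [261.  87.] disp [ 45.5 -65.8] z [24.3 25.1 25.7 26.2 26.9] tilt deg 28.7
1120 [438.  92.] disp [48.6 71.3] z [24.  25.  25.6 26.1 26.9] tilt deg 49.7
top diff px boxes
[[321, 178, 93, 152, 9759], [326, 259, 11, 11, 88]]
```

View pics/final.png

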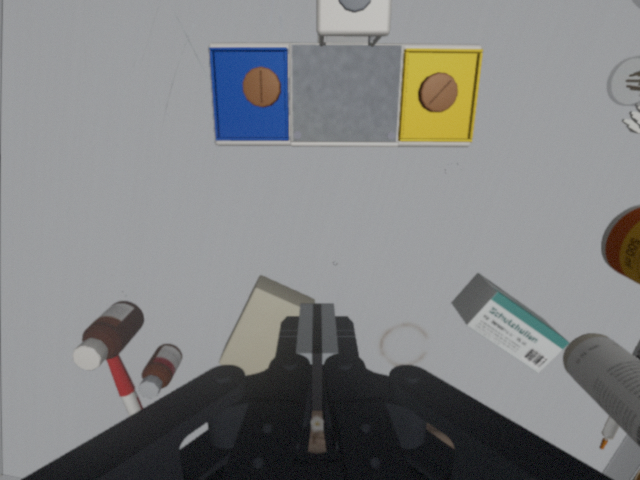

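Both tablets lie at the same height, 25.6–25.7, with the same spread, so the dosed one is flat. My tilt fit is unusable, since it gives 50° even for the untouched set tablet. The only top-view changes are the arm and the new tablet. Handing in.

```bash
python3 -c "
from cell import r
print(r.hand_in())"
```

```text
the job is handed in; nothing more can be done
None
```

I pressed the plunger once to its hard stop at about 50 mm/s and let it spring back. One tablet came out on the platform. I then pushed it with the outside of the shut fingers into the blue tray and handed the job in at about 16.5 s with the arm clear at z 210.

**What the last checks showed**
- **Tablet in the blue tray:** its top is at z 25.7, against 25.6 for the untouched tablet in the yellow tray, with the same spread. That means it lies flat.
- **Everything else:** the platform is empty. The top view changed only where the arm stands and where the new tablet lies. The arm hides part of that view (where the slide box lies).

**What disagreed or is less certain**
- **Plunger stroke:** the pictures gave about 48 mm of the 50. The tablet lay at about the 50 mm mark after I corrected my frame, which had been about 6 mm off along x. Wrist force peaked at about 41 N. The gripper linkage was within a few mm of the magazine cap at that moment, so light contact there can't be ruled out.
- **Tilt fit:** it gave nonsense (29° and 50°, the latter for the tablet I never touched), so I went by the height spread instead.

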